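# Lay the tall flask down on its rest

### The arm

A 6-joint arm with a two-finger parallel gripper is mounted at the origin on the work surface. World frame = base frame: x ahead of the robot, y to its left, z up, the work surface at z = 0. Lengths are in m, angles in degrees, forces in N, time in s.
With the tool pointing down it reaches from about 0.4 to 0.825 m from the base axis. Payload 7 kg.
Tool frame: the origin (TCP) lies between the finger pads; the fingertips stand 14 mm ahead of it and the grasp point (between the pads) lies 5 mm behind it (r.tips_ahead is the distance from the TCP to the fingertips, in m); z points along the fingers, y is the direction in which the jaws open and shut (so a half turn about z gives the same grasp; the last joint's range is limited). The gripper opens to 88 mm and grips with 3 to 60 N. Pads are 19 mm wide; open, the fingers measure 130 mm over their backs; the gripper's body (78 mm by 193 mm) begins 47 mm behind the grasp point.
Start: joints at [-51.274, 20.546, 0.682, 0, -70.136, -16.507], TCP at [0.255, -0.625, 0.241] pointing down, gripper open.
Joint ranges: [-176.03, 176.03], [-82.01, 121.73], [-58.28, 71.71], [-173.87, 95.51], [-174.79, -0.11], [-173.66, 173.66]. Speed limits (degrees/s): [136.94, 136.94, 172.46, 180, 180, 180].

### API

Orientations are given as [roll, pitch, yaw] about the fixed x, y, z axes, in that order (R = Rz(yaw) Ry(pitch) Rx(roll)).
In Python, from plant import r gives the robot as it stands.
- The arm moves only by the tool apply_moves, never from a script. Its arguments are lists of equal length, an entry for each row: "slide": the shift along the tool's x, y, z as a fraction of full scale, a list of three; "turn": the turn, a rotation vector about the tool's x, y, z as a fraction of full scale, a list of three; "jaw": the closure, from 0 (fully open) to 1 (shut). In form: {"slide": [[dx, dy, dz], ...], "turn": [[wx, wy, wz], ...], "jaw": [jaw, ...]}. A call has 1 to 8 rows; each row shifts and turns the commanded pose from where the row before left it, along the tool's axes as they then stand; what a row does not reach is not made up. Full scale, the value 1, is 0.1 m for a shift and 1.5 rad for a turn. A row lasts 1/10 s, in which the tool goes at most 50 mm and 8.59 degrees, less where a joint would pass 70% of its speed; a pose out of reach is approached as far as the arm can. A call with a number of a shift or a turn outside -1 to 1 is refused whole. A call with a gripper value outside its range is refused whole. The fingers move at their own pace and stop on an object; "newtons" is the grip in N (left out, the last holds). Time passes only in rows, so rows that do not move let the fingers close. It gives the time, the measured TCP pose, the force and the opening at its end, in the units of the state.
- r.get_state(): the state, without advancing time (a new reading comes with each control period).
- r.capture(name): name is "scene" or "top" or "wrist"; returns a dict with "pixels" (480x640x3 uint8, blue, green, red), "depth" (480x640 float32, m along the optical axis (not along the pixel's ray), 0 where there is no reading), "fx", "fy", "cx", "cy" (pixels), "dist_coeffs" ([k1, k2, p1, p2, k3] as OpenCV has them; the pictures are not rectified), "rvec" (rotation vector, rad) and "tvec" (3), from world to camera coordinates, as OpenCV has them. Camera axes: x right, y down, z forward; pixel columns grow to the right and rows downward; lengths in m; the calibration is good to about 2 mm. A picture is of the moment at which its call begins.
- r.close_job(): hands the job in, once; it reports no verdict.
The state is a dict: "time_s": time; "joints": joint angles; "qd": joint speeds; "joint_torque": joint torques, N m; "tcp_pos": TCP position; "eef_rot": TCP orientation; "contact_force": force on the tool from outside, world axes, zero at the start; "moment": the same for the moment, N m; "gripper_width": finger opening in m.
Only numpy, scipy, OpenCV 4.12 (cv2) and the standard library are available. Lean on these libraries where they do the work, as an engineer would, in place of code of your own. Each camera call takes 0.05 s, during which the arm holds its last target.

### The job

Tip the tall flat flask over its foot onto the low rest beside it, and lower it gently until it lies flat on its broad face on the rest, its foot end between the rest's edge and the upright stop plate behind it and its cap out over the rest's far edge. Guide it down with the fingers all the way, so that it never drops or slams; do not grip it, lift it or shove it hard. Leave the other things on the bench where they are, and finish clear of the flask.

Things in the scene. Friction and masses are not known exactly. Their poses are not given: they have to be found in the camera images.
- flask: Tall capped flat flask, off-white plastic, grey cap, 0.14 to 0.28 kg, loose, upright beside the rest. Body 44 mm thick (its x), 100 wide (y), 150 high (z); shoulders to 174 mm, round neck 28 mm across to 184, round cap 34 mm across to 210; all centred. Origin: centre of underside; z to the cap; -x: the broad face that looks to the rest and comes to lie on it. Overbalances at about 0.3 rad.
- foot (a point): Middle of the flask's lower edge next to the slab (flask frame -22, 0, 0 mm). It stays low throughout: 0 when standing, about 28 mm high when lying. While it is tipped it slides back from the slab's edge towards the stop plate, and ends 25 to 58 mm beyond the edge.
- middle (a point): Middle of the flask, 80 mm above its underside on its axis; about 50 mm high when the flask lies on the rest.
- cap (a point): Centre of the flask's cap, 197 mm above its underside on its axis; about 50 mm above the bench when the flask lies on the rest, with free space beneath it down to the bench.
- rest: Fixed aluminium slab, black top: 95 mm deep (its x), 150 wide (y), 28 high. Origin: centre of underside; its -x points to the robot's left, at most 0.4 rad off. A stop plate, 8 thick, 120 wide, 60 high, stands 58 mm beyond its +x edge. The flask stands in the gap, 1 to 6 mm off the edge, up to 20 mm off the centre line, turned up to 0.06 rad; edge and plate keep its foot from skidding.
- jar: Bystander: squat capped jar, 60 mm across, 85 mm high, loose; origin under its centre.
- small_bottle: Bystander: small capped bottle, 48 mm across, 120 mm high, loose; origin under its centre.
- tip_box: Bystander: small closed box, 85 x 60 x 67 mm, loose; origin under its centre.
- edge (a point): Middle of the slab's top +x edge, over which the flask tips (rest frame +47.5, 0, 28 mm).

How it is judged (in metres and radians):
At the end, for the whole second after the job is handed in: The flask lies at rest on its broad face that looked to it on the rest (axis level within 0.07 rad, middle 42 to 58 mm high), within 0.25 rad of square and 45 mm of the rest's centre line, its foot edge 5 to 60 mm beyond the slab edge and its cap out over the far edge (angle between flask's own z axis and vertical between 1.5 and 1.64 rad and height (world z) of foot below 0.036 m and height (world z) of middle between 0.042 and 0.058 m and x of foot in the frame of edge between 0.005 and 0.06 m and x of cap in the frame of rest below -0.06 m and y of middle in the frame of rest between -0.045 and 0.045 m and angle between the z axis of flask and the x axis of rest, either way round below 0.25 rad and linear speed of flask below 0.02 m/s and angular speed of flask below 0.1 rad/s); the robot touches nothing.
It fails at once if the flask falls or slams (turns faster than 4 rad/s) (angular speed of flask above 4 rad/s).
It fails at once if the flask's foot is lifted (more than 45 mm above the bench) (height (world z) of foot above 0.045 m).
It fails at once if the flask is lifted (its middle more than 100 mm above the bench) (height (world z) of middle above 0.1 m).
It fails at once if the flask is gripped or shoved hard (more than 20 N from the fingers) (contact force between the fingers and flask above 20 N).
It fails at once if a bystander is disturbed (moved more than 15 mm) (distance of any of jar, small_bottle, tip_box from where it was at the start of the episode above 0.015 m).
It also fails if it takes over 58 s, if anything falls off the work surface, if the arm or the gripper's body presses on something with over 40 N, if the wrist force passes 120 N, or if a joint passes its speed limit or range.

## Working session

There is one attempt and no reset: what is moved stays moved. The work goes in short steps, Python scripts to look and compute and a tool call to move; the robot and the scene stay as the last step left them, time stands still between calls to the robot, and variables do not carry over. Pictures are saved under pics/ and viewed, and the job is handed in when it is done.

Besides the shell and the picture viewer there is one more tool, called after "Call:" as name(argument=value, ...) on one line, values as JSON. apply_moves: Moves the arm, as the interface text tells. Shift numbers are shares of 0.1 m and turn numbers shares of 1.5 rad, none past 1 either way. Its arguments: {"type":"object","properties":{"slide":{"type":"array"},"turn":{"type":"array"},"jaw":{"type":"array"},"newtons":{"type":"number"}},"required":["slide","turn","jaw"]}

```bash
ls; mkdir -p pics
python3 - <<'E'
from plant import r
import cv2
print(r.get_state())
for n in("scene","top"):
    c=r.capture(n); cv2.imwrite(f"pics/{n}0.png",c["pixels"]); print(n,c["fx"],c["cx"],c["cy"],c["dist_coeffs"],c["rvec"],c["tvec"])
E
```

```text
pics
{'time_s': 0.0, 'joints': array([-5.12759845e+01,  2.05918994e+01,  6.34125746e-01, -2.10689329e-02,
       -7.01355493e+01, -1.65076433e+01]), 'qd': array([ 0.04311618, -0.07703419, -0.00705175, -0.12473761,  0.01601641,
        0.01618396]), 'joint_torque': array([-1.66404584e-04, -5.82722425e+01,  2.93034464e+01,  6.99691951e+00,
        6.51130467e-03, -1.88996282e-04]), 'tcp_pos': array([ 0.25503638, -0.62446337,  0.23961712]), 'eef_rot': array([ 1.79904895e+02, -7.53004913e-03, -1.57790797e+02]), 'contact_force': array([ 0.24472304, -1.03160261,  0.01896813]), 'moment': array([ 0.01532036, -0.0325265 , -0.01070789]), 'gripper_width': 0.08763636497139612}
scene 454.7545463319634 321.08843614903753 230.02462998242544 [-0.09026546  0.          0.          0.          0.        ] [ 1.86413614  1.39307019 -0.65294903] [-0.06239623 -0.26165366  1.51602401]
top 584.0140691677827 317.9460289544977 244.74097635220213 [-0.10509447  0.          0.          0.          0.        ] [ 2.13699892 -2.16272111  0.1771215 ] [-0.0968825   0.62923163  1.06158696]
```

View pics/scene0.png

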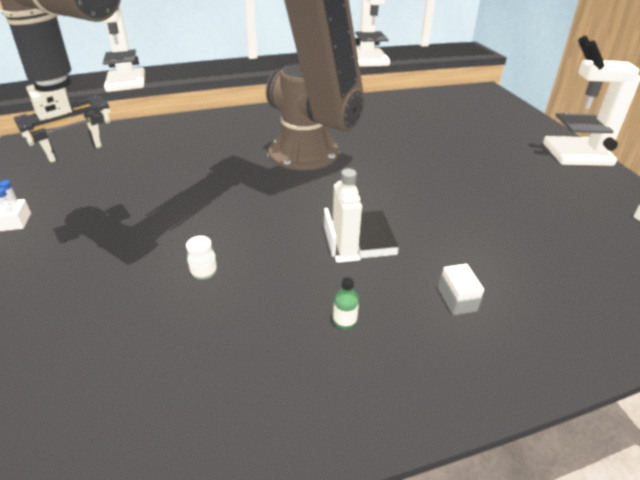

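View pics/top0.png

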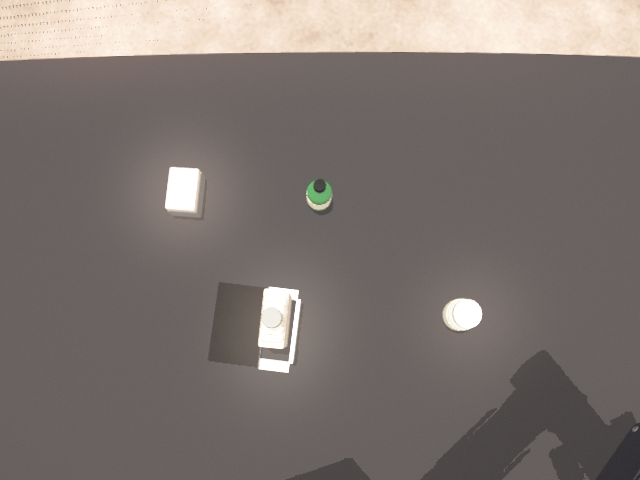

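The flask stands at about (275,318) in the top view. The rest's black top is to its left (215–262, 285–365) and the white stop plate to its right. The bottle is at (319,195), the box at (184,190) and the jar at (462,315). Next I'll measure them from depth.

```bash
cat > h.py <<'E'
import numpy as np, cv2
from plant import r
def cloud(name):
    c=r.capture(name); K=np.array([[c["fx"],0,c["cx"]],[0,c["fy"],c["cy"]],[0,0,1]])
    v,u=np.mgrid[0:480,0:640]
    p=cv2.undistortPoints(np.stack([u,v],-1).reshape(-1,1,2).astype(np.float64),K,np.array(c["dist_coeffs"])).reshape(-1,2)
    d=c["depth"].reshape(-1).astype(float); X=np.c_[p*d[:,None],d]
    R=cv2.Rodrigues(np.array(c["rvec"],float))[0]
    W=(X-np.array(c["tvec"]).ravel())@R; W[d==0]=np.nan
    return W.reshape(480,640,3),c
def proj(c,P):
    K=np.array([[c["fx"],0,c["cx"]],[0,c["fy"],c["cy"]],[0,0,1]])
    return cv2.projectPoints(np.array(P,float).reshape(-1,3),np.array(c["rvec"],float),np.array(c["tvec"],float),K,np.array(c["dist_coeffs"]))[0].reshape(-1,2)
E
python3 - <<'E'
from h import *
np.set_printoptions(precision=4,suppress=True)
for n in("top","scene"):
    W,c=cloud(n)
    print(n,"floor z",np.nanmedian(W[...,2]))
    for nm,px in dict(top=dict(cap=(272,318),body=(284,318),rest=(235,325),jar=(466,313),bot=(319,185),box=(184,188)),scene=dict(cap=(348,177),rest=(378,230),jar=(200,245),bot=(347,285),box=(460,278)))[n].items():
        print(nm,W[px[1],px[0]])
    P=W.reshape(-1,3)
    def sel(zl,zh,near=.25,c0=(0.45,0.05)): 
        return P[(P[:,2]>zl)&(P[:,2]<zh)]
    m=W[330 if n=="top" else 230, 230 if n=="top" else 378]
    Q=P[np.hypot(P[:,0]-m[0],P[:,1]-m[1])<.2]
    for zl,zh in((.02,.034),(.052,.064),(.13,.18),(.2,.22),(.036,.05)):
        S=Q[(Q[:,2]>zl)&(Q[:,2]<zh)]
        if len(S)>5: print(zl,zh,len(S),"mean",S.mean(0),"rect",cv2.minAreaRect(S[:,:2].astype(np.float32)*1000))
E
```

```text
top floor z 0.00013862934567009905
cap [ 0.4864 -0.0273  0.2102]
body [ 0.4875 -0.0443  0.1627]
rest [0.4786 0.0548 0.0285]
jar [ 0.4936 -0.3732  0.0821]
bot [ 0.7263 -0.1066  0.1196]
box [0.7369 0.1491 0.0676]
0.02 0.034 3789 mean [0.4799 0.0511 0.0283] rect ((476.3991394042969, 17.046783447265625), (162.26397705078125, 151.28123474121094), 82.18400573730469)
0.052 0.064 289 mean [ 0.4669 -0.0579  0.0597] rect ((469.7519836425781, -54.43994140625), (18.286327362060547, 124.4049301147461), 84.68480682373047)
0.13 0.18 1172 mean [ 0.486  -0.028   0.1611] rect ((488.0290832519531, -26.290876388549805), (44.29713439941406, 100.59051513671875), 83.65648651123047)
0.2 0.22 355 mean [ 0.488  -0.0265  0.2104] rect ((488.09619140625, -26.453350067138672), (32.588626861572266, 32.5562629699707), 16.149484634399414)
0.036 0.05 24 mean [ 0.475  -0.0463  0.0436] rect ((479.19024658203125, 12.304801940917969), (153.86004638671875, 103.17239379882812), 85.3851089477539)
scene floor z 0.00021027235632604997
cap [ 0.5055 -0.0305  0.208 ]
rest [0.4916 0.0653 0.0275]
jar [ 0.5017 -0.3694  0.086 ]
bot [ 0.7381 -0.1103  0.1197]
box [0.7357 0.1503 0.0648]
0.02 0.034 1361 mean [0.4996 0.0427 0.0272] rect ((479.58984375, 18.40618896484375), (161.12945556640625, 153.679443359375), 83.28115844726562)
0.052 0.064 226 mean [ 0.4958 -0.0462  0.0581] rect ((482.57720947265625, -52.975746154785156), (138.73728942871094, 55.05244445800781), 18.242107391357422)
0.13 0.18 636 mean [ 0.5142 -0.0315  0.1553] rect ((492.8011474609375, -24.15318489074707), (43.571983337402344, 99.2513198852539), 84.31707000732422)
0.2 0.22 139 mean [ 0.4939 -0.0244  0.2079] rect ((491.4834289550781, -23.28343963623047), (33.63356018066406, 31.86306381225586), 15.308053970336914)
0.036 0.05 174 mean [ 0.51   -0.0418  0.0428] rect ((486.2990417480469, -53.32078552246094), (131.85047912597656, 53.609535217285156), 18.482532501220703)
```

Run:
```python
from h import *
np.set_printoptions(precision=4,suppress=True)
W,c=cloud("top"); P=W.reshape(-1,3)
Q=P[(abs(P[:,0]-.48)<.13)&(P[:,1]>-.01)&(P[:,1]<.15)]
S=Q[(Q[:,2]>.022)&(Q[:,2]<.033)]
print(len(S)); rc=cv2.minAreaRect(S[:,:2].astype(np.float32)*1000); print(rc, cv2.boxPoints(rc))
# edge fits: left edge (max y per x bin), and near / far edges
for lab,ax,fn in(("left",0,np.max),("near",1,np.min),("far",1,np.max)):
    o=1-ax; b=np.arange(S[:,ax].min()+.012,S[:,ax].max()-.012,.004)
    pts=[]
    for x in b:
        s=S[abs(S[:,ax]-x)<.003]
        if len(s)>3: pts.append((x,np.sort(s[:,o])[-2 if fn is np.max else 1]))
    pts=np.array(pts); k=np.polyfit(pts[:,0],pts[:,1],1); print(lab,k,np.degrees(np.arctan(k[0])),np.std(pts[:,1]-np.polyval(k,pts[:,0])))
```

```text
3728
((480.7431335449219, 50.219993591308594), (96.39588165283203, 151.16552734375), 82.33343505859375) [[399.406   12.5362]
 [549.2203  -7.6305]
 [562.0803  87.9038]
 [412.266  108.0704]]
left [-0.1389  0.1637] -7.909112990678722 0.0007032431011049402
near [0.1365 0.4002] 7.773935467523399 0.0014545386844252355
far [-0.0106  0.5545] -0.6081423678533254 0.0071887588899413254
```

Call:
apply_moves(slide=[[0, 0, -0.5], [0, 0, -0.5], [-0.2, 0.4, 0], [-0.2, 0.4, 0], [-0.2, 0.4, 0], [-0.2, 0.4, 0], [-0.2, 0.4, 0], [0, 0, 0]], turn=[[0, 0, 0], [0, 0, 0], [0, 0, 0.085], [0, 0, 0.085], [0, 0, 0.085], [0, 0, 0.085], [0, 0, 0], [0, 0, 0]], jaw=[0, 0, 0, 0, 0, 0, 0, 0])

```text
time_s: 1.05
tcp_pos: [0.3286, -0.4134, 0.3414]
eef_rot: [-180.0, 0.1, 173.2]
contact_force: [-0.9, -0.9, -0.2]
gripper_width: 0.0879
```

Call:
apply_moves(slide=[[-0.13, 0.45, 0], [-0.13, 0.45, 0], [-0.13, 0.45, 0], [-0.13, 0.45, 0], [-0.13, 0.45, 0], [-0.13, 0.45, 0], [-0.13, 0.45, 0], [-0.13, 0.45, 0]], turn=[[0, 0, 0], [0, 0, 0], [0, 0, 0], [0, 0, 0], [0, 0, 0], [0, 0, 0], [0, 0, 0], [0, 0, 0]], jaw=[0, 0, 0, 0, 0, 0, 0, 0])

```text
time_s: 1.85
tcp_pos: [0.4742, -0.0705, 0.3409]
eef_rot: [180.0, 0.0, 173.0]
contact_force: [1.1, -0.2, 0.9]
gripper_width: 0.0879
```

Call:
apply_moves(slide=[[0, 0.45, 0], [0, 0.45, 0], [0, 0.45, 0], [0, 0, 0], [0, 0, 0], [0, 0, 0], [0, 0, 0], [0, 0, 0]], turn=[[0, 0, 0], [0.095, 0, 0], [0.095, 0, 0], [0.095, 0, 0], [0.095, 0, 0], [0.095, 0, 0], [0.095, 0, 0], [0.095, 0, 0]], jaw=[0, 0, 0, 0, 0, 0, 0, 0])

```text
time_s: 2.65
tcp_pos: [0.4903, 0.059, 0.3348]
eef_rot: [-123.1, -0.0, 173.1]
contact_force: [-0.1, -0.9, -0.2]
gripper_width: 0.0876
```

Run:
```python
from h import *
s=r.get_state(); print(s)
c=r.capture("scene"); cv2.imwrite("pics/s1.png",c["pixels"])
```

```text
{'time_s': 2.65, 'joints': array([  49.83565388,   19.88740051,  -20.30770399,   27.8122715 ,
       -100.53319233, -154.76991814]), 'qd': array([ 12.74250835,  36.21399777, -12.65750295,  23.48486041,
       -34.55320203, -25.34168783]), 'joint_torque': array([ -0.45369714, -56.33031249,  24.00235891,   5.37492156,
        -1.59792233,   0.73746124]), 'tcp_pos': array([0.49034215, 0.05904678, 0.3348189 ]), 'eef_rot': array([-1.23109879e+02, -4.09337787e-02,  1.73067371e+02]), 'contact_force': array([-0.06680177, -0.88461363, -0.23251307]), 'moment': array([ 2.80160191, -0.33170106,  0.01122304]), 'gripper_width': 0.08763112977817576}
```

Call:
apply_moves(slide=[[0, 0, 0], [0, 0, 0], [0, 0, 0], [0, 0, 0], [0, 0, 0], [0, 0, 0], [0, 0, 0], [0, 0, 0]], turn=[[0, 0, -0.0995], [0, 0, -0.0995], [0, 0, -0.0995], [0, 0, -0.0995], [0, 0, -0.0995], [0, 0, -0.0995], [0, 0, -0.0995], [0, 0, -0.0995]], jaw=[0, 0, 0, 0, 0, 0, 0, 0])

```text
time_s: 3.5
tcp_pos: [0.4899, 0.058, 0.3342]
eef_rot: [-151.4, -51.1, -132.1]
contact_force: [-0.0, -0.4, 0.5]
gripper_width: 0.0874
```

Call:
apply_moves(slide=[[0, 0, 0], [0, 0, 0], [0, 0, 0], [0, 0, 0], [0, 0, 0], [0, 0, 0], [0, 0, 0], [0, 0, 0]], turn=[[0, 0, -0.0995], [0, 0, -0.0995], [0, 0, -0.0995], [0, 0, -0.0995], [0, 0, -0.0995], [0, 0, -0.0995], [0, 0, -0.0995], [0, 0, -0.0995]], jaw=[0, 0, 0, 0, 0, 0, 0, 0])

```text
time_s: 4.3
tcp_pos: [0.49, 0.058, 0.3343]
eef_rot: [131.9, -34.4, -34.0]
contact_force: [0.0, 0.5, -0.2]
gripper_width: 0.0878
```

Call:
apply_moves(slide=[[0, 0, 0], [0, 0, 0], [0, 0, 0], [0, 0, 0], [0, 0, 0], [0, 0, 0]], turn=[[0, 0, -0.0995], [0, 0, -0.0995], [0, 0, -0.0995], [0, 0, -0.0995], [0, 0, -0.0995], [0, 0, 0]], jaw=[0, 0, 0, 0, 0, 0])

```text
time_s: 4.9
tcp_pos: [0.4899, 0.0581, 0.3342]
eef_rot: [123.4, -0.1, -7.2]
contact_force: [1.1, -0.0, -0.5]
gripper_width: 0.0879
```

Run:
```python
from h import *
s=r.get_state(); print(s)
c=r.capture("scene"); cv2.imwrite("pics/s2.png",c["pixels"])
```

```text
{'time_s': 4.9, 'joints': array([  49.70842759,   19.75380985,  -20.3121822 ,   27.66591678,
       -100.37395287,   25.0587825 ]), 'qd': array([  0.07975368,   0.046773  ,   0.02539419,   0.07490079,
        -0.18137758, -10.55151275]), 'joint_torque': array([  0.0695804 , -51.62191987,  23.7803793 ,   6.18755266,
        -2.47404546,   2.20769964]), 'tcp_pos': array([0.4899335 , 0.05808942, 0.33422644]), 'eef_rot': array([ 1.23423348e+02, -1.16371395e-01, -7.19168706e+00]), 'contact_force': array([ 1.14768066, -0.00520267, -0.47981899]), 'moment': array([ 2.68457041, -0.17940028, -0.05646282]), 'gripper_width': 0.08793198158756962}
```

View pics/s2.png

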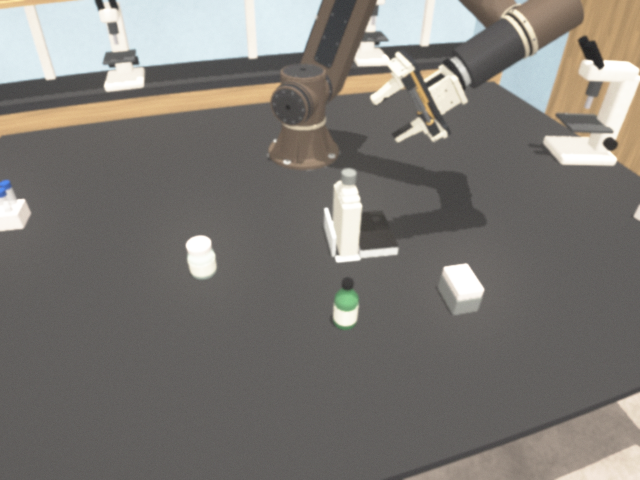

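Call:
apply_moves(slide=[[0.02, -0.4, 0.1], [0.02, -0.4, 0.1], [0.02, -0.4, 0.1], [0.02, -0.4, 0.1], [0.02, -0.4, 0.1], [0, -0.4, 0.1], [0, 0, 0]], turn=[[-0.04, 0, 0], [0, 0, 0], [0, 0, 0], [0, 0, 0], [0, 0, 0], [0, 0, 0], [0, 0, 0]], jaw=[0, 0, 0, 0, 0, 0, 0])

```text
time_s: 5.65
tcp_pos: [0.5087, 0.126, 0.0931]
eef_rot: [119.6, -0.2, -7.4]
contact_force: [-0.6, -0.4, 0.2]
gripper_width: 0.0877
```

Run:
```python
from h import *
s=r.get_state(); print(s)
c=r.capture("scene"); cv2.imwrite("pics/s3.png",c["pixels"])
```

```text
{'time_s': 5.65, 'joints': array([ 52.95284083,  41.48252662, -21.75531738,  25.74240425,
       -84.15565475,  12.75496767]), 'qd': array([-0.59186978, -5.13667609,  0.41616732,  0.99127353, -4.56156801,
        2.69143015]), 'joint_torque': array([  0.59084013, -67.95828581,  15.6499815 ,   3.95853326,
        -1.94483332,  -0.41025161]), 'tcp_pos': array([0.50866984, 0.1260376 , 0.09307761]), 'eef_rot': array([119.63109604,  -0.215209  ,  -7.36316742]), 'contact_force': array([-0.55786318, -0.37305717,  0.16017937]), 'moment': array([ 2.6781828 , -0.21314521, -0.06042608]), 'gripper_width': 0.08773903911086565}
```

View pics/s3.png

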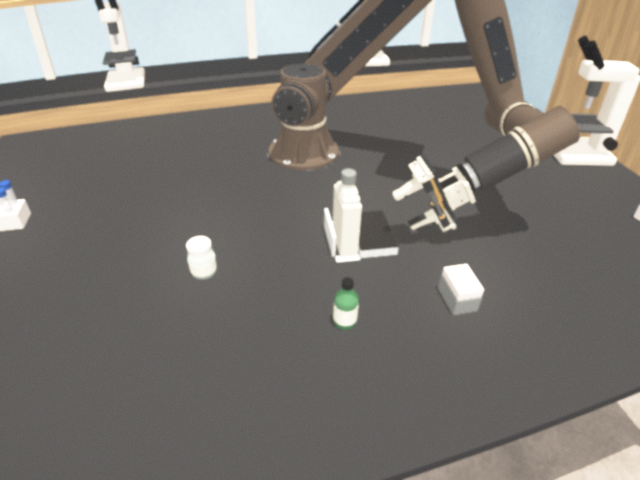

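Call:
apply_moves(slide=[[0, 0.4, -0.1], [0, 0.4, -0.1], [0, 0.4, -0.1], [0, 0.4, -0.1], [0, 0.4, -0.1], [0, 0.3, 0], [0, 0.2, 0], [0, 0, 0]], turn=[[0, 0, 0], [0, 0, 0], [0, 0, 0], [0.098, 0, 0], [0.098, 0, 0], [0.098, 0, 0], [0.098, 0, 0], [0.098, 0, 0]], jaw=[0, 0, 0, 0, 0, 0, 0, 0])

```text
time_s: 6.5
tcp_pos: [0.4953, 0.025, 0.331]
eef_rot: [162.7, -0.8, -7.4]
contact_force: [-0.0, -0.5, -2.0]
gripper_width: 0.0877
```

Call:
apply_moves(slide=[[0, 0, 0], [0, 0, 0], [0, 0, 0], [0, 0, 0]], turn=[[0.098, 0, 0], [0.098, 0, 0], [0.015, 0, 0], [0, 0, 0]], jaw=[0, 0, 0, 0])

```text
time_s: 6.9
tcp_pos: [0.4952, 0.025, 0.3279]
eef_rot: [-179.7, -0.5, -7.5]
contact_force: [-0.5, 0.4, -0.6]
gripper_width: 0.0874
```

Call:
apply_moves(slide=[[0, 0.25, 0], [0, 0.26, 0], [0, 0, 0.25], [0, 0, 0.25], [0, 0, 0.15], [0, 0, 0]], turn=[[0, 0, 0], [0, 0, 0], [0, 0, 0], [0, 0, 0], [0, 0, 0], [0, 0, 0]], jaw=[0, 0, 0, 0, 0, 0])

```text
time_s: 7.5
tcp_pos: [0.4881, -0.0235, 0.258]
eef_rot: [180.0, 0.0, -7.2]
contact_force: [-0.1, -0.1, 0.5]
gripper_width: 0.0876
```

Run:
```python
from h import *
s=r.get_state(); print(s["tcp_pos"],s["eef_rot"])
W,c=cloud("scene"); cv2.imwrite("pics/s4.png",cv2.resize(c["pixels"][100:280,240:480],(800,600)))
c=r.capture("top"); cv2.imwrite("pics/t4.png",cv2.resize(c["pixels"][200:400,140:400],(780,600)))
```

```text
[ 0.48808213 -0.02346923  0.25797895] [ 1.79983818e+02  3.98765854e-02 -7.22376429e+00]
```

View pics/s4.png

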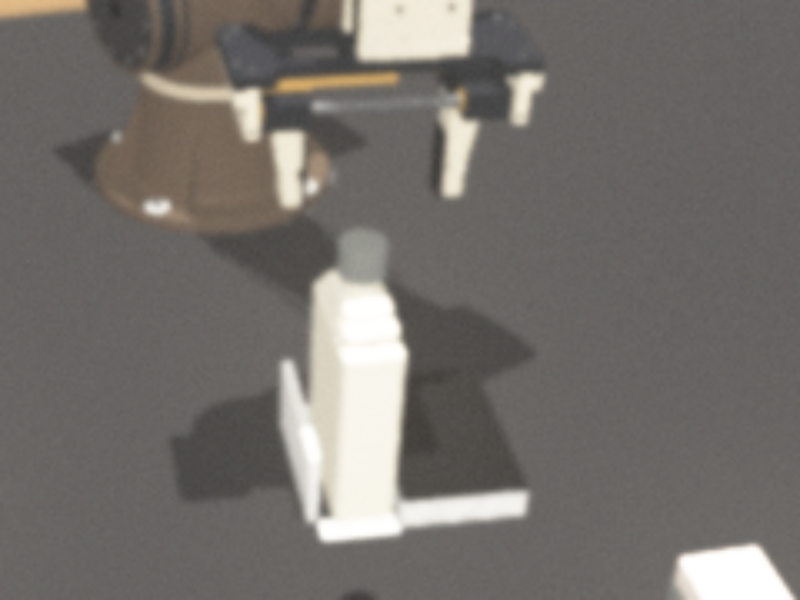

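View pics/t4.png

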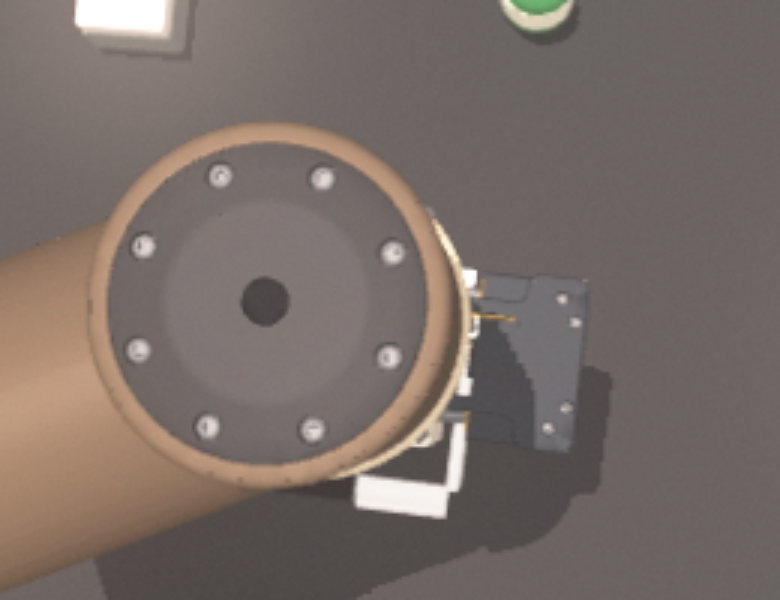

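Call:
apply_moves(slide=[[0, 0.03, 0.3], [0, 0, 0.3], [0, 0, 0], [0, 0, 0], [0, 0, 0], [0, 0, 0], [0, 0, 0], [0, 0, 0]], turn=[[0, 0, 0], [0, 0, 0], [0, 0, 0], [0, 0, 0], [0, 0, 0], [0, 0, 0], [0, 0, 0], [0, 0, 0]], jaw=[0, 0, 0.2, 0.35, 0.45, 0.45, 0.45, 0.45], newtons=3)

```text
time_s: 8.4
tcp_pos: [0.49, -0.0262, 0.2009]
eef_rot: [-179.8, -0.3, -7.2]
contact_force: [-1.1, -0.2, 1.0]
gripper_width: 0.0495
```

Run:
```python
from h import *
s=r.get_state(); print(s["tcp_pos"],s["eef_rot"],s["gripper_width"],s["contact_force"])
W,c=cloud("scene"); cv2.imwrite("pics/s5.png",cv2.resize(c["pixels"][100:280,240:480],(800,600)))
```

```text
[ 0.48999019 -0.02621283  0.20085634] [-179.77418759   -0.3074856    -7.24575393] 0.049524885593954425 [-1.0761506  -0.227473    0.99735831]
```

View pics/s5.png

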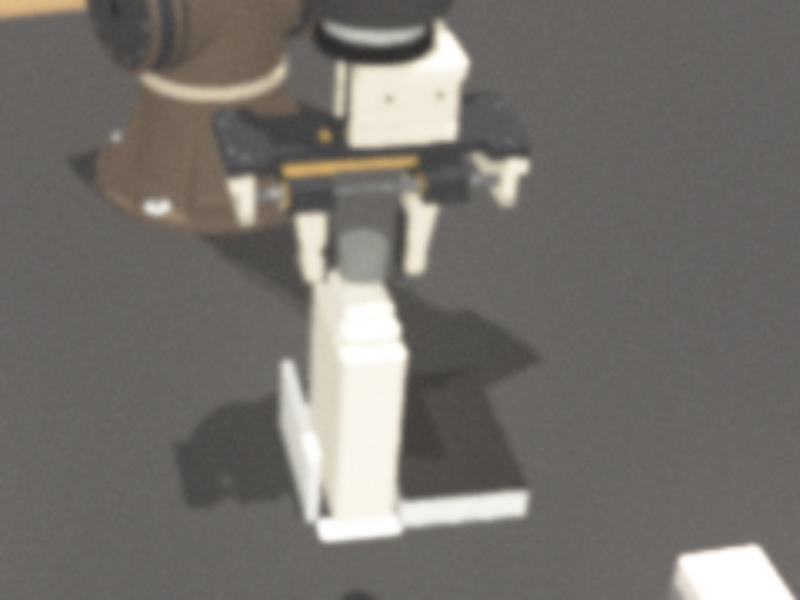

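```bash
cat >> h.py <<'E'
from scipy.spatial.transform import Rotation as Ro
d=np.array([.136,.9907,0]); d/=np.linalg.norm(d); yr=np.array([d[1],-d[0],0]); E=np.array([.4742,.003,0]); zz=np.array([0,0,1.])
g=.005
def flask(th,tmax=.058):
    th0=np.arctan(g/.028)
    if th<th0: return np.array([-g,0.])
    F=np.array([-.028*np.tan(th),0.]) if th<1.4 else np.array([-9,0.])
    t=(tmax-.044*np.cos(th))/np.sin(th)
    if F[0]<-t*np.sin(th): F=np.array([-t*np.sin(th),.028-t*np.cos(th)])
    return F
def uv(p): p=np.asarray(p)-E; return p@d,p@yr,p[2]
def axis_pt(th,s,off=0,tmax=.058):
    n=np.array([-np.cos(th),np.sin(th)]); a=np.array([np.sin(th),np.cos(th)])
    return flask(th,tmax)+.022*n+s*a+off*n
def plan(targets,v=None):
    # targets: list of (u,z,phi)
    s=r.get_state(); p=s["tcp_pos"]; R=Ro.from_euler('xyz',s["eef_rot"],degrees=True)
    u,v0,z=uv(p); v=v0 if v is None else v
    print("now u v z",np.round([u,v0,z],4),"phi",np.degrees(np.arccos(-R.as_matrix()[2,2])),"F",s["contact_force"],"w",s["gripper_width"],"t",s["time_s"])
    S=[];T=[]
    k=len(targets)
    for (u1,z1,ph) in targets:
        P=E+u1*d+v*yr+z1*zz
        # tool frame: z=-sin*d - cos*z ; y=-cos*d+sin*z ; x = y x z
        tz=-np.sin(ph)*d-np.cos(ph)*zz; ty=-np.cos(ph)*d+np.sin(ph)*zz; tx=np.cross(ty,tz)
        R1=Ro.from_matrix(np.c_[tx,ty,tz])
        S.append(np.round(R.inv().apply(P-p)/.1,2).tolist()); T.append(np.round((R.inv()*R1).as_rotvec()/1.5,3).tolist())
        # apply the rounded
        p=p+R.apply(np.array(S[-1])*.1); R=R*Ro.from_rotvec(np.array(T[-1])*1.5)
    print("slide",S); print("turn",T)
def pic(name,n="scene",box=(100,300,230,490)):
    c=r.capture(n); a,b,e,f=box; im=c["pixels"][a:b,e:f]; k=min(800/(f-e),600/(b-a)); cv2.imwrite("pics/"+name,cv2.resize(im,None,fx=k,fy=k,interpolation=cv2.INTER_CUBIC)); return c
E
python3 - <<'E'
from h import *
for th in (0,.2,.4,.6,.8,1,1.2,1.4,1.57): print(th,flask(th),axis_pt(th,.197))
plan([(*axis_pt(th,.197),th) for th in (0.0,0.02,.05,.08,.11,.14,.17,.2)])
E
```

```text
0 [-0.005  0.   ] [-0.027  0.197]
0.2 [-0.00567588  0.        ] [0.01190051 0.19744384]
0.4 [-0.01183821  0.        ] [0.04461386 0.19001622]
0.6 [-0.01915583  0.        ] [0.07392135 0.17501325]
0.8 [-0.0273449   0.00144223] [0.0986467  0.15447528]
1 [-0.0342267   0.00602329] [0.11965643 0.13097521]
1.2 [-0.04205626  0.01164939] [0.13358357 0.10353872]
1.4 [-0.05052145  0.01928623] [0.13987287 0.07444965]
1.57 [-0.05796496  0.02795384] [0.13901746 0.05011071]
now u v z [-0.0268  0.0195  0.2006] phi 0.3633211960745866 F [0.08034338 0.10987975 0.72897736] w 0.04887218971103677 t 8.45
slide [[-0.0, 0.0, 0.04], [-0.0, -0.04, -0.01], [-0.0, -0.06, -0.0], [-0.0, -0.06, -0.01], [-0.0, -0.06, -0.0], [-0.0, -0.05, -0.01], [-0.0, -0.06, -0.01], [-0.0, -0.06, -0.0]]
turn [[-0.003, -0.003, 0.007], [-0.013, -0.0, -0.0], [-0.02, -0.0, -0.0], [-0.02, -0.0, -0.0], [-0.02, -0.0, -0.0], [-0.02, -0.0, -0.0], [-0.02, -0.0, -0.0], [-0.02, -0.0, -0.0]]
```

Call:
apply_moves(slide=[[0, 0, 0.04], [0, -0.04, -0.01], [0, -0.06, 0], [0, -0.06, -0.01], [0, -0.06, 0], [0, -0.05, -0.01], [0, -0.06, -0.01], [0, -0.06, 0]], turn=[[-0.003, -0.003, 0.007], [-0.013, 0, 0], [-0.02, 0, 0], [-0.02, 0, 0], [-0.02, 0, 0], [-0.02, 0, 0], [-0.02, 0, 0], [-0.02, 0, 0]], jaw=[0.53, 0.53, 0.53, 0.53, 0.53, 0.53, 0.53, 0.53], newtons=5)

```text
time_s: 9.25
tcp_pos: [0.4951, 0.0127, 0.1967]
eef_rot: [168.4, 0.0, -7.9]
contact_force: [0.1, -0.5, -0.0]
gripper_width: 0.0411
```

Run:
```python
from h import *
pic("s6.png")
plan([(*axis_pt(th,.197),th) for th in (.22,.25,.28,.31,.34,.37,.40,.43)],.0185)
```

```text
now u v z [0.0132 0.0196 0.1963] phi 11.697698179904304 F [ 0.82691647  1.62156378 -0.39955455] w 0.041134444541519335 t 9.3
slide [[-0.01, -0.02, -0.01], [-0.0, -0.05, -0.01], [-0.0, -0.05, 0.0], [-0.0, -0.05, -0.0], [-0.0, -0.05, -0.01], [-0.0, -0.05, 0.0], [-0.0, -0.05, -0.0], [-0.0, -0.05, -0.0]]
turn [[-0.011, 0.0, -0.0], [-0.02, 0.0, -0.0], [-0.02, 0.0, -0.0], [-0.02, 0.0, -0.0], [-0.02, 0.0, -0.0], [-0.02, 0.0, -0.0], [-0.02, 0.0, -0.0], [-0.02, 0.0, -0.0]]
```

View pics/s6.png

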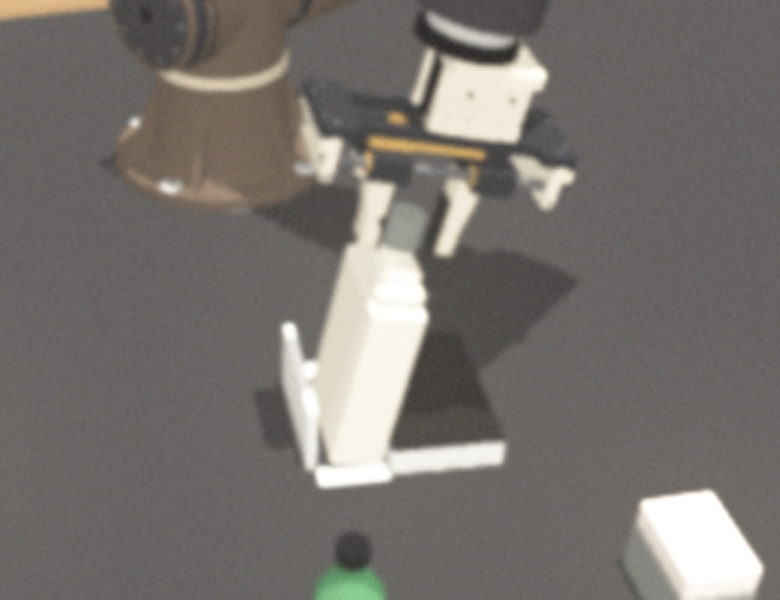

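The flask leans about 0.2 rad: its cap is at (405,225), against the plate-side finger, and its foot is near (360,455). I'll continue.

Call:
apply_moves(slide=[[-0.01, -0.02, -0.01], [0, -0.05, -0.01], [0, -0.05, 0], [0, -0.05, 0], [0, -0.05, -0.01], [0, -0.05, 0], [0, -0.05, 0], [0, -0.05, 0]], turn=[[-0.011, 0, 0], [-0.02, 0, 0], [-0.02, 0, 0], [-0.02, 0, 0], [-0.02, 0, 0], [-0.02, 0, 0], [-0.02, 0, 0], [-0.02, 0, 0]], jaw=[0.53, 0.53, 0.53, 0.53, 0.53, 0.53, 0.53, 0.53])

```text
time_s: 10.1
tcp_pos: [0.4991, 0.0486, 0.1887]
eef_rot: [155.4, 0.0, -7.8]
contact_force: [-0.5, 0.3, -0.0]
gripper_width: 0.0414
```

Run:
```python
from h import *
pic("s7.png")
plan([(*axis_pt(th,.197),th) for th in (.45,.48,.51,.54,.57,.60,.63,.66)],.0185)
```

```text
now u v z [0.0492 0.0185 0.188 ] phi 24.73396207759335 F [ 0.53136625  1.08623329 -0.39637805] w 0.041181977311323 t 10.15
slide [[-0.0, -0.03, -0.0], [-0.0, -0.05, -0.0], [-0.0, -0.05, -0.01], [-0.0, -0.05, 0.0], [-0.0, -0.05, 0.0], [-0.0, -0.05, 0.01], [-0.0, -0.05, -0.0], [-0.0, -0.05, -0.0]]
turn [[-0.012, 0.0, 0.0], [-0.02, 0.0, 0.0], [-0.02, 0.0, 0.0], [-0.02, 0.0, 0.0], [-0.02, 0.0, 0.0], [-0.02, 0.0, 0.0], [-0.02, 0.0, 0.0], [-0.02, 0.0, 0.0]]
```

View pics/s7.png

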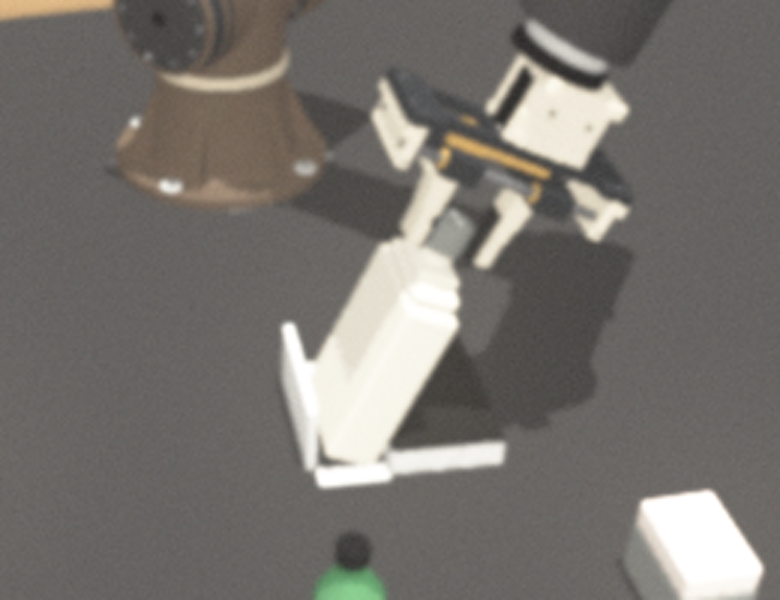

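The flask is about 0.45 rad over, with its cap at (450,232) still between the fingers and its foot against the slab edge. I'll keep following it down.

Call:
apply_moves(slide=[[0, -0.03, 0], [0, -0.05, 0], [0, -0.05, -0.01], [0, -0.05, 0], [0, -0.05, 0], [0, -0.05, 0.01], [0, -0.05, 0], [0, -0.05, 0]], turn=[[-0.012, 0, 0], [-0.02, 0, 0], [-0.02, 0, 0], [-0.02, 0, 0], [-0.02, 0, 0], [-0.02, 0, 0], [-0.02, 0, 0], [-0.02, 0, 0]], jaw=[0.53, 0.53, 0.53, 0.53, 0.53, 0.53, 0.53, 0.53])

```text
time_s: 10.95
tcp_pos: [0.5035, 0.081, 0.1694]
eef_rot: [142.3, 0.0, -7.8]
contact_force: [0.3, -0.1, -0.1]
gripper_width: 0.0412
```

Run:
```python
from h import *
pic("s8.png")
plan([(*axis_pt(th,.197),th) for th in (.68,.71,.74,.77,.80,.83,.86,.89)],.0185)
```

```text
now u v z [0.0818 0.0184 0.1685] phi 37.83431262281217 F [ 0.91328851  1.70299404 -1.43309421] w 0.040936419429649394 t 11.0
slide [[0.0, -0.03, -0.0], [0.0, -0.05, 0.0], [0.0, -0.04, 0.0], [0.0, -0.05, -0.0], [0.0, -0.05, -0.0], [0.0, -0.05, -0.01], [0.0, -0.04, -0.0], [0.0, -0.05, -0.0]]
turn [[-0.013, 0.0, 0.001], [-0.02, 0.0, -0.0], [-0.02, 0.0, -0.0], [-0.02, 0.0, -0.0], [-0.02, 0.0, -0.0], [-0.02, 0.0, -0.0], [-0.02, 0.0, -0.0], [-0.02, 0.0, -0.0]]
```

View pics/s8.png

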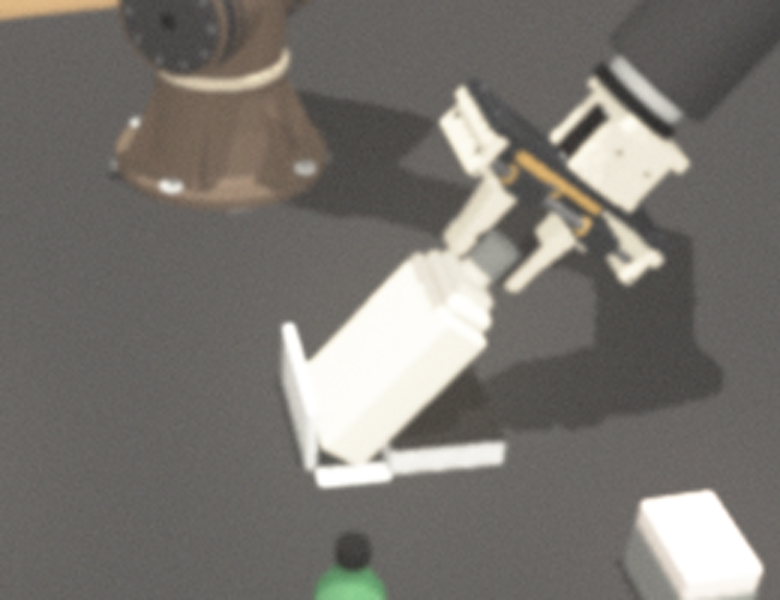

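The flask is about 0.7 rad over and its back corner is reaching the stop plate (320,440). The cap is still between the fingers.

Call:
apply_moves(slide=[[0, -0.03, 0], [0, -0.05, 0], [0, -0.04, 0], [0, -0.05, 0], [0, -0.05, 0], [0, -0.05, -0.01], [0, -0.04, 0], [0, -0.05, 0]], turn=[[-0.013, 0, 0.001], [-0.02, 0, 0], [-0.02, 0, 0], [-0.02, 0, 0], [-0.02, 0, 0], [-0.02, 0, 0], [-0.02, 0, 0], [-0.02, 0, 0]], jaw=[0.53, 0.53, 0.53, 0.53, 0.53, 0.53, 0.53, 0.53])

```text
time_s: 11.8
tcp_pos: [0.5073, 0.1076, 0.1456]
eef_rot: [129.2, -0.1, -7.9]
contact_force: [0.7, 0.3, 0.0]
gripper_width: 0.0411
```

```bash
cat >> h.py <<'E'
def fit(n="scene"):
    W,c=cloud(n); P=W.reshape(-1,3); Q=P-E; u=Q@d; v=Q@yr; z=P[:,2]
    # upper broad face: per u-bin the max z in middle strip
    m=(abs(v-.018)<.04)&(u>-.055)&(u<.08)&(z>.04)&(z<.2)
    u,z=u[m],z[m]; B=[]
    for a in np.arange(-.05,.08,.005):
        k=(u>a)&(u<a+.005)
        if k.sum()>4: B.append((a+.0025,np.percentile(z[k],85)))
    return np.round(np.array(B),4)
E
python3 - <<'E'
from h import *
pic("s9.png")
print(fit().tolist()); print(fit("top").tolist())
plan([(*axis_pt(th,.197),th) for th in (.91,.93,.95,.97,.99,1.01,1.03,1.05)],.0185)
E
```

```text
[[-0.0475, 0.0451], [-0.0425, 0.0491], [-0.0375, 0.0528], [-0.0325, 0.0572], [-0.0275, 0.0605], [-0.0225, 0.0649], [-0.0175, 0.0686], [-0.0125, 0.073], [-0.0075, 0.0768], [-0.0025, 0.0805], [0.0025, 0.0841], [0.0075, 0.0884], [0.0125, 0.0921], [0.0175, 0.0965], [0.0225, 0.0996], [0.0275, 0.1041], [0.0325, 0.108], [0.0375, 0.1116], [0.0425, 0.1164], [0.0475, 0.1216], [0.0525, 0.1252], [0.0575, 0.1281], [0.0625, 0.1294], [0.0675, 0.1335], [0.0725, 0.1355], [0.0775, 0.1617]]
[[-0.0475, 0.0499], [-0.0425, 0.0534], [-0.0375, 0.0576], [-0.0325, 0.0615], [-0.0275, 0.0651], [-0.0225, 0.0701], [-0.0175, 0.0735], [-0.0125, 0.0774], [-0.0075, 0.0811], [-0.0025, 0.0851], [0.0025, 0.0889], [0.0075, 0.0926], [0.0125, 0.0965], [0.0175, 0.1015], [0.0225, 0.1044], [0.0275, 0.1084], [0.0325, 0.1126], [0.0375, 0.1166], [0.0425, 0.12], [0.0475, 0.1241], [0.0525, 0.1281], [0.0575, 0.1308], [0.0625, 0.1315], [0.0675, 0.1363], [0.0725, 0.1376], [0.0775, 0.1666]]
now u v z [0.108  0.0184 0.1451] phi 50.771078033534 F [-0.17855271 -0.46471662 -0.78408618] w 0.04073216458962383 t 11.95
slide [[0.0, -0.04, -0.01], [0.0, -0.03, 0.0], [0.0, -0.03, 0.0], [0.0, -0.04, 0.0], [0.0, -0.03, 0.0], [0.0, -0.03, 0.0], [0.0, -0.03, 0.0], [0.0, -0.03, -0.0]]
turn [[-0.016, 0.001, -0.0], [-0.013, -0.0, -0.0], [-0.014, -0.0, -0.0], [-0.013, -0.0, -0.0], [-0.013, -0.0, -0.0], [-0.014, -0.0, -0.0], [-0.013, -0.0, -0.0], [-0.013, -0.0, -0.0]]
```

View pics/s9.png

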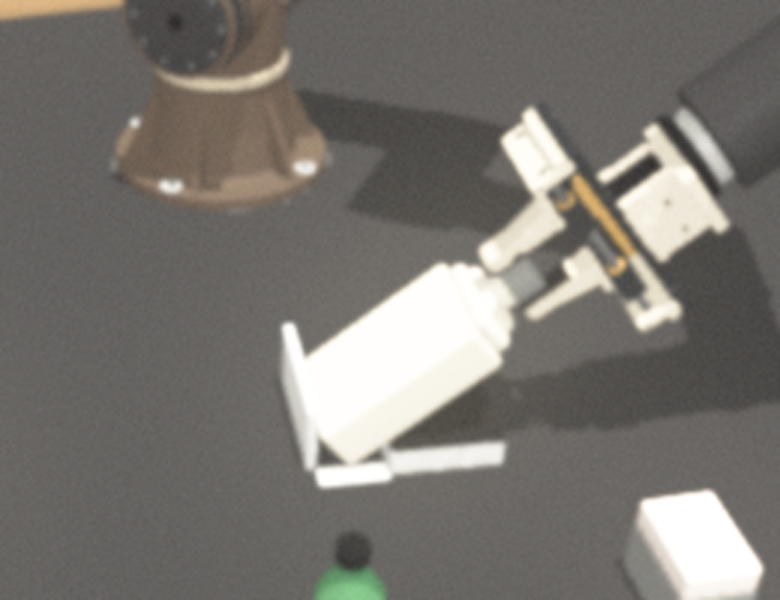

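The cap at (525,280) rests on the lower finger at 0.91 rad, close to the tool's 0.89. The back corner is against the plate.

Call:
apply_moves(slide=[[0, -0.04, -0.01], [0, -0.03, 0], [0, -0.03, 0], [0, -0.04, 0], [0, -0.03, 0], [0, -0.03, 0], [0, -0.03, 0], [0, -0.03, 0]], turn=[[-0.016, 0.001, 0], [-0.013, 0, 0], [-0.014, 0, 0], [-0.013, 0, 0], [-0.013, 0, 0], [-0.014, 0, 0], [-0.013, 0, 0], [-0.013, 0, 0]], jaw=[0.53, 0.53, 0.53, 0.53, 0.53, 0.53, 0.53, 0.53])

```text
time_s: 12.75
tcp_pos: [0.5094, 0.1231, 0.125]
eef_rot: [119.9, -0.1, -7.8]
contact_force: [-0.1, -0.0, -0.5]
gripper_width: 0.0413
```

Call:
apply_moves(slide=[[0, 0.02, 0], [0, 0.03, 0], [0, 0.03, 0], [0, 0.03, 0], [0, 0.03, 0], [0, 0.03, 0], [0, 0.03, 0], [0, 0.03, 0]], turn=[[0, 0, 0], [0, 0, 0], [0, 0, 0], [0, 0, 0], [0, 0, 0], [0, 0, 0], [0, 0, 0], [0, 0, 0]], jaw=[0.46, 0.4, 0.33, 0.26, 0.19, 0.12, 0.06, 0.0])

```text
time_s: 13.55
tcp_pos: [0.5078, 0.1114, 0.1456]
eef_rot: [120.0, -0.1, -7.8]
contact_force: [0.8, 0.7, 0.1]
gripper_width: 0.0846
```

Run:
```python
from h import *
pic("s10.png")
B=fit("top"); B=B[(B[:,0]<.05)]; k=np.polyfit(B[:,0],B[:,1],1); print(k,np.pi/2-np.arctan(k[0]))
B=fit(); B=B[(B[:,0]<.05)]; k=np.polyfit(B[:,0],B[:,1],1); print(k,np.pi/2-np.arctan(k[0]))
print(axis_pt(1.05,.197,.0265))
plan([])
```

```text
[0.56300752 0.08144   ] 1.0580214165260895
[0.5596391 0.07761  ] 1.0605827900350044
[0.11064331 0.14737991]
now u v z [0.112  0.0185 0.1455] phi 60.02382001354049 F [-0.17440517  1.52119939  0.37116837] w 0.08733261544207438 t 13.7
slide []
turn []
```

View pics/s10.png

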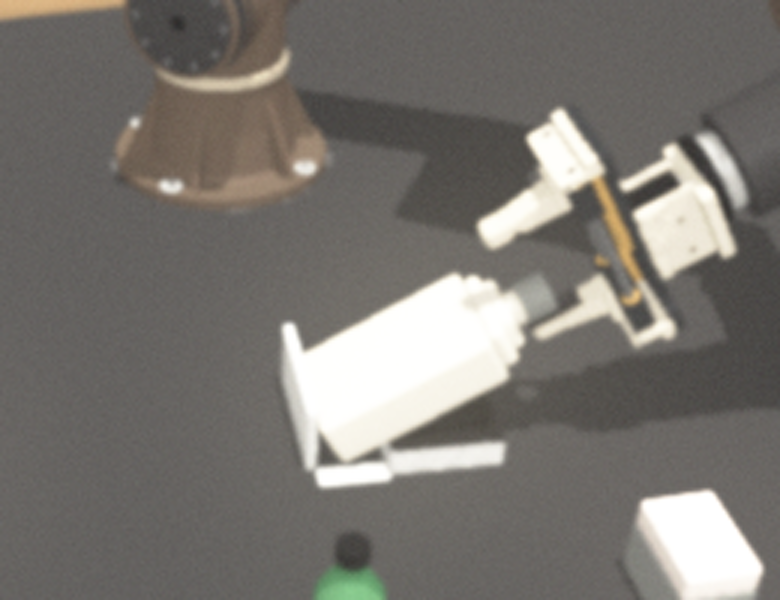

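```bash
cat >> h.py <<'E'
def sup(th,q,ph,half=.0437):
    C=axis_pt(th,.210,-.017); nt=np.array([-np.cos(ph),np.sin(ph)]); b=np.array([np.sin(ph),np.cos(ph)])
    T=C+half*nt-(q-.014)*b   # tip is .014 ahead of TCP; corner q behind the tip
    return (*T,ph)
E
python3 - <<'E'
from h import *
print(sup(1.06,.027,1.047)[:2])
for th,q in ((1.57,.010),): print(sup(th,q,1.047))
ths=np.arange(1.09,1.31,.03)
plan([sup(t,.027-.017*(t-1.06)/.51,1.047) for t in ths],.0185)
E
```

```text
(np.float64(0.11114614057837403), np.float64(0.14591472556684704))
(np.float64(0.13363722064266317), np.float64(0.07296274517371533), 1.047)
now u v z [0.112  0.0185 0.1455] phi 60.02382001354049 F [-0.17440517  1.52119939  0.37116837] w 0.08733261544207438 t 13.7
slide [[-0.0, -0.04, 0.0], [-0.0, -0.05, -0.0], [-0.0, -0.05, -0.0], [-0.0, -0.05, 0.0], [-0.0, -0.05, 0.01], [-0.0, -0.04, 0.0], [-0.0, -0.05, 0.01], [-0.0, -0.05, 0.01]]
turn [[0.0, -0.0, -0.001], [0.0, -0.0, -0.0], [0.0, -0.0, -0.0], [0.0, -0.0, -0.0], [0.0, -0.0, -0.0], [0.0, -0.0, -0.0], [0.0, -0.0, -0.0], [0.0, -0.0, -0.0]]
```

The lower finger holds the cap at (533,297) at 1.06 rad, and the model agrees within 1 mm. I'll go on lowering.

Call:
apply_moves(slide=[[0, -0.04, 0], [0, -0.05, 0], [0, -0.05, 0], [0, -0.05, 0], [0, -0.05, 0.01], [0, -0.04, 0], [0, -0.05, 0.01], [0, -0.05, 0.01]], turn=[[0, 0, 0], [0, 0, 0], [0, 0, 0], [0, 0, 0], [0, 0, 0], [0, 0, 0], [0, 0, 0], [0, 0, 0]], jaw=[0, 0, 0, 0, 0, 0, 0, 0])

```text
time_s: 14.5
tcp_pos: [0.5101, 0.1279, 0.1104]
eef_rot: [120.0, -0.1, -7.8]
contact_force: [-0.0, 0.3, -0.2]
gripper_width: 0.0876
```

Run:
```python
from h import *
pic("s11.png")
for n in("top","scene"):
    B=fit(n); B=B[(B[:,0]<.05)]; k=np.polyfit(B[:,0],B[:,1],1); print(k,np.pi/2-np.arctan(k[0]))
ths=np.arange(1.32,1.49,.022)
plan([sup(t,.027-.017*(t-1.06)/.51,1.047) for t in ths],.0185)
```

```text
[0.27520301 0.076355  ] 1.3022413912122284
[0.27687218 0.0733    ] 1.3006903991012582
now u v z [0.1284 0.0185 0.1105] phi 60.07285512377123 F [-0.53394281 -0.14087638 -0.5848931 ] w 0.08760538967684812 t 14.65
slide [[-0.0, -0.02, 0.0], [-0.0, -0.03, 0.01], [-0.0, -0.04, 0.01], [-0.0, -0.03, 0.01], [-0.0, -0.03, 0.01], [-0.0, -0.03, 0.01], [-0.0, -0.03, 0.01], [-0.0, -0.03, 0.02]]
turn [[0.001, -0.0, -0.001], [-0.0, -0.0, 0.0], [-0.0, -0.0, 0.0], [-0.0, -0.0, 0.0], [-0.0, -0.0, 0.0], [-0.0, -0.0, 0.0], [-0.0, -0.0, 0.0], [-0.0, -0.0, 0.0]]
```

View pics/s11.png

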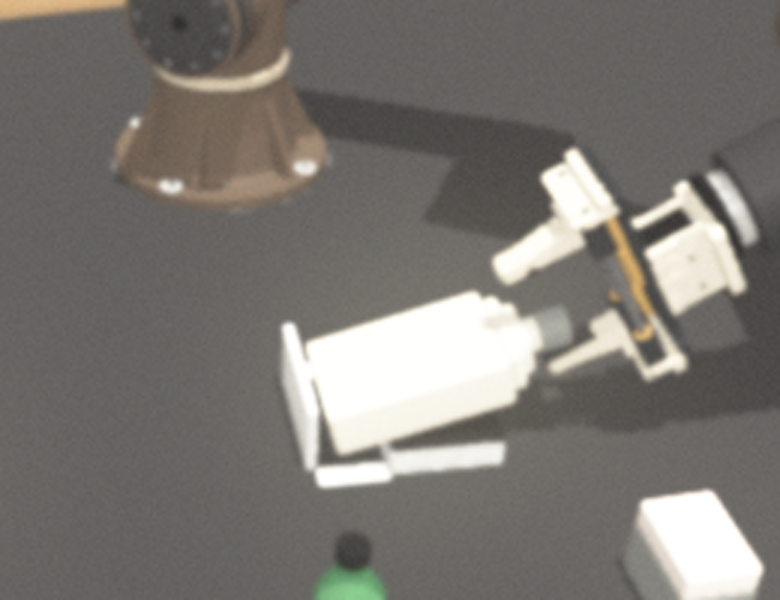

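The flask is at 1.30 rad, exactly as planned. Its cap (553,328) sits on the lower finger and its foot is at the plate. The foot rises with it, as expected.

Call:
apply_moves(slide=[[0, -0.02, 0], [0, -0.03, 0.01], [0, -0.04, 0.01], [0, -0.03, 0.01], [0, -0.03, 0.01], [0, -0.03, 0.01], [0, -0.03, 0.01], [0, -0.03, 0.02]], turn=[[0, 0, 0], [0, 0, 0], [0, 0, 0], [0, 0, 0], [0, 0, 0], [0, 0, 0], [0, 0, 0], [0, 0, 0]], jaw=[0, 0, 0, 0, 0, 0, 0, 0])

```text
time_s: 15.45
tcp_pos: [0.5109, 0.1329, 0.0858]
eef_rot: [120.0, -0.1, -7.8]
contact_force: [0.5, -0.0, -0.0]
gripper_width: 0.0875
```

Run:
```python
from h import *
pic("s12.png")
for n in("top","scene"):
    B=fit(n); B=B[(B[:,0]<.05)]; k=np.polyfit(B[:,0],B[:,1],1); print(k,np.pi/2-np.arctan(k[0]))
ths=np.linspace(1.488,1.57,7)
plan([sup(t,.027-.017*(t-1.06)/.51,1.047) for t in ths],.0185)
```

```text
[0.11652632 0.074835  ] 1.4547931683492763
[0.12017544 0.07247325] 1.4511944562243064
now u v z [0.1334 0.0186 0.0859] phi 60.070163721865 F [-0.32844871  0.52894482 -1.28084848] w 0.08769235448815027 t 15.6
slide [[-0.0, -0.02, 0.0], [-0.0, -0.01, 0.01], [-0.0, -0.02, 0.01], [-0.0, -0.02, 0.01], [-0.0, -0.01, 0.01], [-0.0, -0.02, 0.01], [-0.0, -0.01, 0.01]]
turn [[0.001, -0.0, -0.001], [-0.0, -0.0, -0.0], [-0.0, -0.0, -0.0], [-0.0, -0.0, -0.0], [-0.0, -0.0, -0.0], [-0.0, -0.0, -0.0], [-0.0, -0.0, -0.0]]
```

View pics/s12.png

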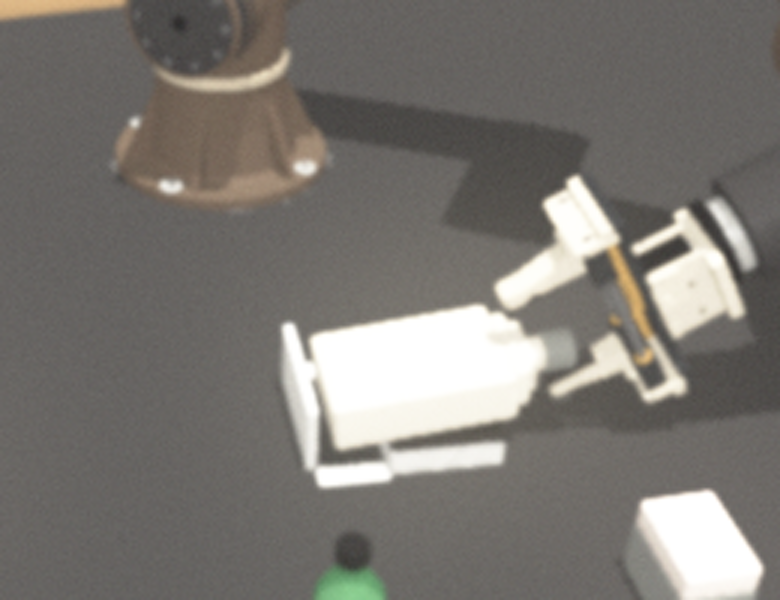

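It is at 1.453 rad with the cap (560,350) on the lower finger. Now the last stretch.

Call:
apply_moves(slide=[[0, -0.02, 0], [0, -0.01, 0.01], [0, -0.02, 0.01], [0, -0.02, 0.01], [0, -0.01, 0.01], [0, -0.02, 0.01], [0, -0.01, 0.01], [0, 0, 0]], turn=[[0, 0, 0], [0, 0, 0], [0, 0, 0], [0, 0, 0], [0, 0, 0], [0, 0, 0], [0, 0, 0], [0, 0, 0]], jaw=[0, 0, 0, 0, 0, 0, 0, 0])

```text
time_s: 16.4
tcp_pos: [0.5108, 0.1329, 0.0733]
eef_rot: [119.9, -0.1, -7.9]
contact_force: [-0.1, 0.1, 0.2]
gripper_width: 0.0877
```

Run:
```python
from h import *
pic("s13.png")
for n in("top","scene"):
    B=fit(n); B=B[(B[:,0]<.05)]; k=np.polyfit(B[:,0],B[:,1],1); print(k,np.pi/2-np.arctan(k[0]))
plan([])
```

```text
[0.04257143 0.074485  ] 1.5282505880706958
[0.04701754 0.07238246] 1.5238133834885335
now u v z [0.1338 0.0186 0.0736] phi 60.04868336934496 F [ 0.67132922  0.51762881 -0.71296988] w 0.08768836046453907 t 16.55
slide []
turn []
```

View pics/s13.png

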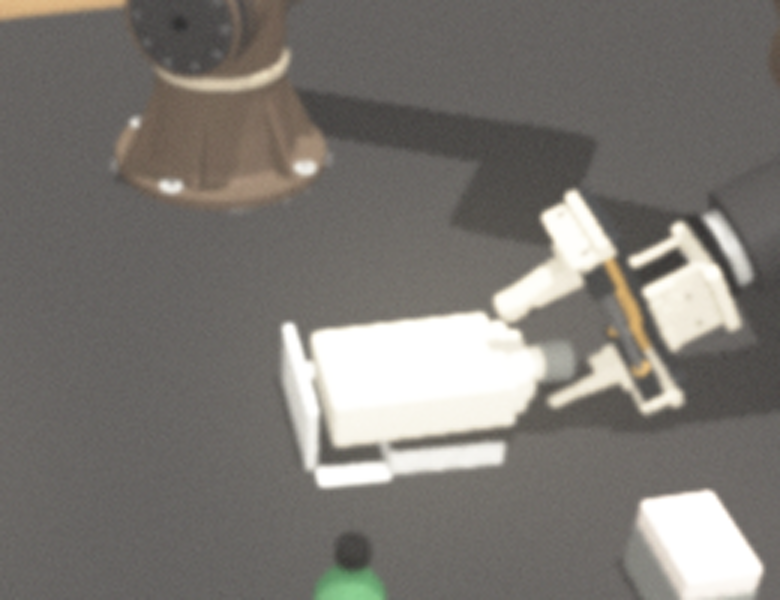

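Run:
```python
from h import *
ph=1.047;nt=np.array([-np.cos(ph),np.sin(ph)]); b=np.array([np.sin(ph),np.cos(ph)])
T=np.array([.1338,.0736])
for th in(1.526,1.57):
  for tm in (.058,.05):
    C=axis_pt(th,.210,-.017,tm); print(th,tm,C,"q",(C-T)@b+.014,"height over pad",(C-T)@nt+.0437)
W,c=cloud("top"); P=W.reshape(-1,3)-E; u=P@d;v=P@yr;z=W.reshape(-1,3)[:,2]
m=(abs(v-.018)<.06)&(u>-.08)&(u<.2)
for lo,hi in((.055,.06),(.068,.08),):
    k=m&(z>lo)&(z<hi); print(lo,hi,k.sum(),u[k].min(),u[k].max(),v[k].min(),v[k].max())
for un in np.arange(-.07,.18,.005):
    k=m&(abs(u-un)<.0025)&(abs(v-.018)<.012)
    if k.sum(): print(round(un,3),np.round(np.percentile(z[k],[10,50,90]),4))
```

```text
1.526 0.058 [0.1535358  0.03988747] q 0.014227722375861864 height over pad 0.00463614122560909
1.526 0.05 [0.1615358  0.04024608] q 0.021334501876483437 height over pad 0.0009453030232117327
1.57 0.058 [0.15203099 0.03312107] q 0.009540308591458734 height over pad -0.0004703983861701136
1.57 0.05 [0.16003099 0.03312744] q 0.01647090787946473 height over pad -0.0044662504972767525
0.055 0.06 123 -0.06680402158248425 0.15772090339726808 -0.040291103821105644 0.059821742478344285
0.068 0.08 4690 -0.04826622043508399 0.1554010609021488 -0.033964465983109246 0.06704653314767117
-0.07 [-0.0034  0.0004  0.0037]
-0.065 [-0.0006  0.0262  0.061 ]
-0.06 [0.0583 0.0609 0.0638]
-0.055 [-0.0016  0.0003  0.0519]
-0.05 [-0.0022  0.0006  0.0636]
-0.045 [0.0012 0.0692 0.0724]
-0.04 [0.0692 0.0706 0.0734]
-0.035 [0.0681 0.071  0.0729]
-0.03 [0.0692 0.0718 0.0745]
-0.025 [0.0686 0.0715 0.0737]
-0.02 [0.0691 0.0709 0.0729]
-0.015 [0.0694 0.0718 0.0734]
-0.01 [0.0695 0.0723 0.0748]
-0.005 [0.0701 0.0718 0.0746]
0.0 [0.0705 0.0726 0.076 ]
0.005 [0.0701 0.0725 0.0759]
0.01 [0.0709 0.0723 0.0755]
0.015 [0.07
[... 228 characters left out ...]
26 0.0753 0.0781]
0.06 [0.0731 0.0753 0.0778]
0.065 [0.0737 0.076  0.078 ]
0.07 [0.0735 0.0761 0.0783]
0.075 [0.0735 0.076  0.079 ]
0.08 [0.073  0.0754 0.0772]
0.085 [0.0727 0.076  0.0787]
0.09 [0.0731 0.0757 0.0791]
0.095 [0.0747 0.1165 0.1228]
0.1 [0.0762 0.1212 0.1267]
0.105 [0.1211 0.126  0.1283]
0.11 [0.1261 0.1289 0.1326]
0.115 [0.1311 0.1333 0.1359]
0.12 [0.1335 0.138  0.1404]
0.125 [0.1395 0.1425 0.1455]
0.13 [0.1429 0.1464 0.1498]
0.135 [0.1477 0.1546 0.1788]
0.14 [0.1539 0.1796 0.1826]
0.145 [0.1802 0.1833 0.1857]
0.15 [0.1832 0.1863 0.1939]
0.155 [0.191  0.195  0.1985]
0.16 [0.1966 0.2    0.2027]
0.165 [0.2005 0.2029 0.2059]
0.17 [0.1974 0.2005 0.2037]
0.175 [0.1898 0.1927 0.1958]
```

The flask's foot edge is about 49 mm beyond the edge, not quite at the plate, so about 0.045 rad is left. I'll lower the finger further while backing off slightly.

Call:
apply_moves(slide=[[0, -0.01, -0.015], [0, -0.01, -0.015], [0, -0.01, -0.015], [0, -0.01, -0.015], [0, -0.01, -0.01], [0, -0.01, -0.01], [0, 0, 0]], turn=[[0, 0, 0], [0, 0, 0], [0, 0, 0], [0, 0, 0], [0, 0, 0], [0, 0, 0], [0, 0, 0]], jaw=[0, 0, 0, 0, 0, 0, 0])

```text
time_s: 17.3
tcp_pos: [0.5123, 0.1431, 0.0722]
eef_rot: [120.0, -0.1, -7.8]
contact_force: [0.7, 0.7, -0.9]
gripper_width: 0.0875
```

Run:
```python
from h import *
pic("s14.png")
for n in("top","scene"):
    B=fit(n); B=B[(B[:,0]<.05)&(B[:,0]>-.04)]; k=np.polyfit(B[:,0],B[:,1],1); print(k,np.pi/2-np.arctan(k[0]))
plan([])
```

```text
[0.00288958 0.07459666] 1.567906757953794
[0.00460268 0.07258254] 1.566193676118091
now u v z [0.1438 0.0187 0.0723] phi 60.035127446909556 F [-0.97355386  0.2936481   0.07904114] w 0.08770850674867606 t 17.45
slide []
turn []
```

View pics/s14.png

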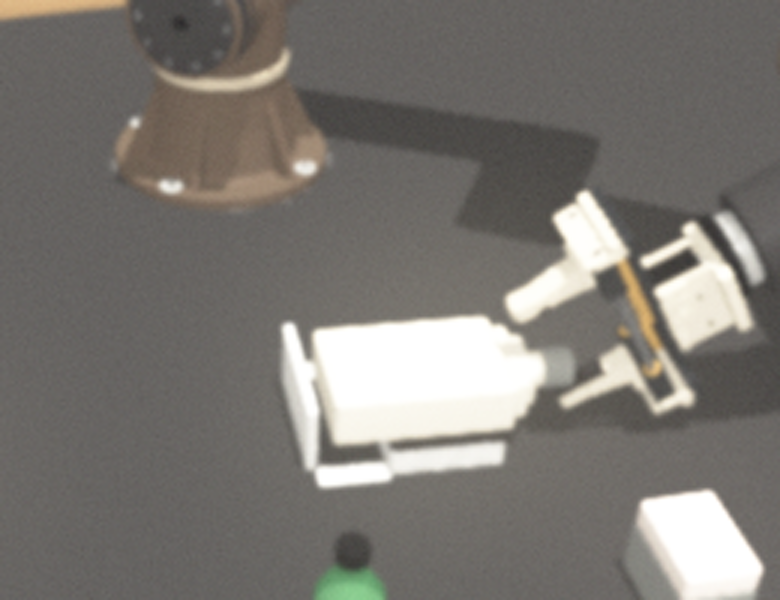

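The flask is level at 1.567 rad on the slab. I'll withdraw to the left, away from it, and then go up.

Call:
apply_moves(slide=[[0, -0.05, -0.087], [0, -0.1, -0.173], [0, -0.1, -0.173], [0, -0.1, -0.173], [0, -0.15, -0.26], [0, 0.2, -0.3], [0, 0.3, -0.2], [0, 0, 0]], turn=[[0, 0, 0], [0, 0, 0], [0, 0, 0], [0, 0, 0], [0, 0, 0], [0, 0, 0], [0, 0, 0], [0, 0, 0]], jaw=[0, 0, 0, 0, 0, 0, 0, 0])

```text
time_s: 18.25
tcp_pos: [0.5297, 0.2629, 0.1445]
eef_rot: [120.3, -0.3, -7.7]
contact_force: [0.3, 0.1, 0.4]
gripper_width: 0.0876
```

Run:
```python
from h import *
pic("s15.png",box=(0,480,0,640)); pic("t15.png","top",box=(0,480,0,640))
for n in("top","scene"):
    B=fit(n); B=B[(B[:,0]<.05)&(B[:,0]>-.04)]; k=np.polyfit(B[:,0],B[:,1],1); print(k,np.pi/2-np.arctan(k[0]))
W,c=cloud("top"); P=W.reshape(-1,3)-E; u=P@d;v=P@yr;z=W.reshape(-1,3)[:,2]
k=(abs(v-.018)<.08)&(u>-.052)&(u<.2)&(z>.064)&(z<.085)
Q=np.c_[u[k],v[k]]*1000; print(cv2.minAreaRect(Q[Q[:,0]<100].astype(np.float32)),Q[:,0].min(),Q[:,0].max())
for nm,px in dict(jar=(466,313),bot=(319,185),box=(184,188)).items(): print(nm,W[px[1],px[0]])
plan([])
```

```text
[-0.00068111  0.07456452] 1.571477441240653
[-0.00084623  0.07259868] 1.5716425598230317
((26.811752319335938, 16.865463256835938), (100.95539093017578, 146.52162170410156), 89.4715805053711) -46.81340944962625 162.65718857512186
jar [ 0.4934815  -0.37232971  0.08532006]
bot [ 0.72654552 -0.10664488  0.11861139]
box [0.73628302 0.14852813 0.0700873 ]
now u v z [0.2617 0.0183 0.1398] phi 60.121192619069596 F [ 0.15737762 -0.31504002  0.61138652] w 0.08752472106732838 t 18.5
slide []
turn []
```

View pics/t15.png

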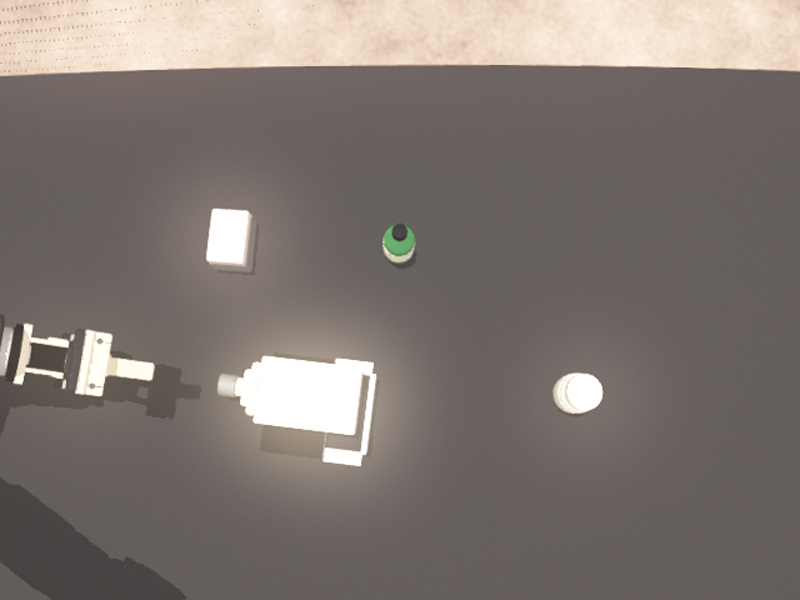

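View pics/s15.png

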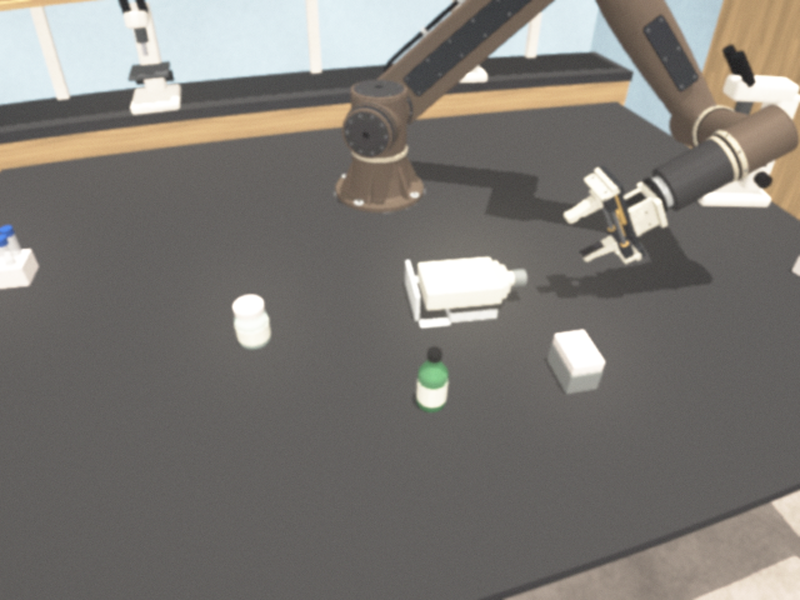

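The flask lies flat on the rest (255–360, 395 in the top view) with its cap at (228,385) past the far edge. The bystanders are where they were and the gripper is well clear. Handing in.

Call:
apply_moves(slide=[[0, 0, 0], [0, 0, 0], [0, 0, 0]], turn=[[0, 0, 0], [0, 0, 0], [0, 0, 0]], jaw=[0, 0, 0])

```text
time_s: 18.8
tcp_pos: [0.5283, 0.2599, 0.1402]
eef_rot: [119.9, -0.1, -7.9]
contact_force: [0.1, 0.1, -0.8]
gripper_width: 0.0877
```

Run:
```python
from plant import r
print(r.close_job())
```

```text
the job is handed in; nothing more can be done
None
```

The flask now lies flat on the rest, and I handed the job in at about 19 s of the 58 s allowed; no verdict is reported. I held the cap loosely between the two fingers and tipped the flask past its balance point. I then lowered it on the lower finger until it was level, and withdrew to the left and up.

Last checks, from the camera depth:
- **Flask angle:** its axis is at 1.571 rad to the vertical and about 0.01 rad from square with the rest.
- **Flask position:** it lies about 17 mm off the rest's centre line, and its foot edge is about 47 mm beyond the slab edge. The cap reaches well past the far edge, with its centre at about -102 mm in the rest frame.
- **Bystanders:** the jar, bottle and box read within about 1 mm sideways of where they started.
- **Forces:** wrist readings, taken only between moves, stayed around 1–2 N, mostly noise. Finger contact force and turning speed were not measured directly.

Two things differed from plan:
- **Late slide:** the flask slid about 9–10 mm less towards the plate than I had modelled. At the planned end it was still about 0.045 rad short of level, so I lowered it a little further.
- **Camera disagreement:** the two cameras differed by about 2–4 mm on the height of the flask's top face, but agreed on its angle.

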